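Pack a rock sample set into its foam-lined tray

ROBOT

A 7-joint arm with a two-finger parallel gripper is mounted at the origin on a cart in front of the work surface, level with it; the furniture and walls round the work are solid. World frame = base frame: x ahead of the robot, y to its left, z up, the work surface at z = 0. Lengths are in m, angles in rad, forces in N, time in s.
With the tool pointing down it reaches from about 0.4 to 0.85 m from the base axis. Payload 10.4 kg.
Tool frame: the origin (TCP) lies between the finger pads; the fingertips stand 14 mm ahead of it and the grasp point (between the pads) lies 5 mm behind it (r.finger_overhang is the z of the fingertips in the tool frame, in m); z points along the fingers, y is the line along which they close (so a half turn about z gives the same grasp; the last joint's range is limited). The gripper opens to 87 mm and grips with 3 to 60 N. Pads are 19 mm wide; open, the fingers measure 117 mm over their backs; the gripper's body (75 mm by 190 mm) begins 51 mm behind the grasp point.
Start: joints at [1.318, 0.332, -0.065, 1.46, 0.022, 1.35, -0.088], TCP at [0.142, -0.609, 0.237] pointing down, gripper open.
Joint ranges: [-2.6, 2.6], [-0.5, 2.12], [-1.47, 1.34], [0.16, 2.42], [-1.27, 4.41], [0.06, 2.06], [-2.6, 2.6]. Speed limits (rad/s): [2.22, 2.22, 2.79, 2.79, 3.14, 3.14, 3.14].

INTERFACE

Orientations are given as a unit quaternion [x, y, z, w].
In Python, from bench import r, optics gives the robot as it stands.
- The arm moves only by the shell command python3 -m pendant 'ROWS' [FORCE]. ROWS is JSON, a list of rows, each a list of 7 numbers: the closure, from -1 (fully open) to 1 (shut), then the shift along the tool's x, y, z scaled (see below), then the turn, a rotation vector about the tool's x, y, z scaled (see below). In form: [[grip, x, y, z, rx, ry, rz], ...]. A call has 1 to 8 rows; each row is the pose to reach, as a shift and turn from the pose commanded when the call began, along the tool's axes at that moment; what a row does not reach only later rows make up. The controller multiplies each number of a shift by 0.3 m and each number of a turn by 120 degrees. A row lasts 1/8 s, in which the tool goes at most 62.5 mm and 10.7 degrees, less where a joint would pass 70% of its speed; a pose out of reach is approached as far as the arm can. A call with a number of a shift or a turn outside -1 to 1 is refused whole. A call with a gripper value outside its range is refused whole. The fingers move at their own pace and stop on an object; FORCE is the grip in N (left out, the last holds). Time passes only in rows, so rows that repeat a pose let the fingers close. It gives the time, the measured TCP pose, the force, the opening and the grip force at its end, in the units of the state.
- r.read_state(): the state, without advancing time (a new reading comes with each control period).
- optics.camera(name): name is "side" or "top" or "wrist"; returns a dict with "pixels" (384x512x3 uint8, red, green, blue), "vfov" (degrees; the focal length in pixels is half the picture's height over the tangent of half this angle, whatever the lens; pixels are square), "cx", "cy" (the principal point, pixels), "rvec" (rotation vector, rad) and "tvec" (3), from world to camera coordinates, as OpenCV has them. Camera axes: x right, y down, z forward; pixel columns grow to the right and rows downward; lengths in m; the calibration is good to about 2 mm. A picture is of the moment at which its call begins. There is no depth.
- r.close_job(): hands the job in; it is judged then, once.
The state is a dict: "time": time; "joint_positions": joint angles; "joint_vel": joint speeds; "joint_torque": joint torques, N m; "ee_pos": TCP position; "eef_rot": TCP orientation; "ft_force": force on the tool from outside, world axes, zero at the start; "torque": the same for the moment, N m; "width": finger opening in m; "grip_force": force on a finger pad.
Only numpy, scipy, OpenCV 4.12 (cv2) and the standard library are available. Lean on these libraries where they do the work, as an engineer would, in place of code of your own. Each camera call takes 0.05 s, during which the arm holds its last target. There are 200 camera calls.

TASK

Pack the sample set into the foam-lined wooden tray, each piece fully down in the cut-out made for it: the black-lidded jar and the slim vial upright in their wells, the dish of chips and the smaller, slate-grey stone flat in their recesses. Keep the jar, the vial and the dish upright all the way so that nothing spills or mixes. The larger stone and the small white-lidded jar belong to another sample: leave them where they are.

Things in the scene. Friction and masses are not known exactly. Their poses are not given: they have to be found in the camera images.
- jar: Sample jar of the set: round, clear, sandy powder inside, black screw lid; 42 mm diameter, 62 mm tall, 0.1 kg or so. Rigid, straight sided for a grasp from above. Origin: centre of its underside; z up. Starts standing on the black mat (top 3.5 mm over the desk). A tall carton stands on the mat's far left corner, a glass tank behind the tray.
- vial: Sample vial of the set: the slimmest container, clear, beige powder, white cap; 22 mm diameter, 50 mm tall, light (20 g). Origin: centre of its underside; z up. Starts standing on the black mat (top 3.5 mm over the desk).
- dish: Dish of chips of the set: shallow clear round plastic dish with rock chips in it (they are fixed), 65 mm diameter at the rim narrowing to 57 mm at the foot, 16 mm high, light (30 g); grip across the rim. Origin: centre of its underside; z up. Starts lying on the black mat (top 3.5 mm over the desk).
- stone: Hand specimen of the set: the smaller, slate-grey stone, 32 mm along its x, 57 mm along its y, 20 mm high, 0.1 kg; flat underneath, its long flanks are nearly upright up to 13 mm and then round over, so grip it across x, low. Origin: centre of its underside; z up. Starts lying on the black mat (top 3.5 mm over the desk).
- big_stone: Stray from another sample, to be left alone: the larger, brown-grey stone, 56 mm along x, 68 mm along y, 21 mm high. Origin: centre of its underside; z up. Starts lying on the black mat (top 3.5 mm over the desk).
- small_jar: Stray from another sample, to be left alone: small clear jar with grey powder and a white lid, 34 mm diameter, 50 mm tall (shorter and slimmer than the black-lidded jar, fatter than the vial). Origin: centre of its underside; z up. Starts standing on the black mat (top 3.5 mm over the desk).
- insert_jar: Fixed black foam block 92x92x32 mm, one of four in a wooden tray (200x200 mm, rim 35 mm over the desk) two by two in any order, all at the tray's yaw. Origin: under the cut-out's centre, on its underside 6 mm over the desk; x, y along its edges, z up, top at 32 mm. Wide deep round well for the jar: 52 mm across, 24 deep, floor at z = 8 mm. Pale floor, 3 mm bevel at the mouth.
- insert_vial: Fixed black foam block 92x92x32 mm, one of four in a wooden tray (200x200 mm, rim 35 mm over the desk) two by two in any order, all at the tray's yaw. Origin: under the cut-out's centre, on its underside 6 mm over the desk; x, y along its edges, z up, top at 32 mm. Narrow deep round well for the vial: 32 mm across, 24 deep, floor at z = 8 mm. Pale floor, 3 mm bevel at the mouth.
- insert_dish: Fixed black foam block 92x92x32 mm, one of four in a wooden tray (200x200 mm, rim 35 mm over the desk) two by two in any order, all at the tray's yaw. Origin: under the cut-out's centre, on its underside 6 mm over the desk; x, y along its edges, z up, top at 32 mm. Large shallow round recess for the dish: 76 mm across, 6 deep, floor at z = 26 mm. Pale floor, 3 mm bevel at the mouth.
- insert_stone: Fixed black foam block 92x92x32 mm, one of four in a wooden tray (200x200 mm, rim 35 mm over the desk) two by two in any order, all at the tray's yaw. Origin: under the cut-out's centre, on its underside 6 mm over the desk; x, y along its edges, z up, top at 32 mm. Shallow oblong recess for the stone: 44 mm in x, 70 in y, 6 deep, floor at z = 26 mm. Pale floor, 3 mm bevel at the mouth.
Things that resemble listed ones, but are neither listed nor needed, are in the scene too. Leave any red or turquoise look-alike of the jar alone.

How it is judged:
By the outcome, as a careful person would: the job done as asked, in the order asked, and still so for the second after the job is handed in, with the robot touching nothing.
It also fails if it takes over 99 s, if anything falls off the work surface, if the arm or the gripper's body presses on something with over 40 N, if the wrist force passes 120 N, or if a joint passes its speed limit or range.

## Working session

There is one attempt and no reset: what is moved stays moved. The work goes in short steps, Python scripts to look and compute and a shell command to move; the robot and the scene stay as the last step left them, time stands still between calls to the robot, and variables do not carry over. Pictures are saved under pics/ and viewed, at most 14 in all, crops included, and the job is handed in when it is done.

```bash
mkdir -p pics; python3 - <<'E'
from bench import r, optics
import cv2
s=r.read_state(); print({k:s[k] for k in('time','ee_pos','eef_rot','width')}, r.finger_overhang)
for n in('top','side','wrist'):
    c=optics.camera(n); cv2.imwrite(f'pics/{n}0.png',c['pixels'][...,::-1]); print(n,c['vfov'],c['cx'],c['cy'],c['rvec'],c['tvec'])
a=cv2.imread('pics/top0.png'); cv2.imwrite('pics/top0b.png',cv2.resize(a,(800,600),interpolation=cv2.INTER_CUBIC))
E
```

```text
{'time': 0.0, 'ee_pos': array([ 0.14228673, -0.60821842,  0.23576503]), 'eef_rot': array([ 9.93406529e-01,  1.14642818e-01, -1.01096500e-04, -6.93965381e-04]), 'width': 0.08685328607254436} 0.014
top 48.700801048489545 262.55794327128143 194.0882188829651 [ 2.11764834 -2.16656469  0.13357359] [0.06357474 0.54147024 1.24018376]
side 54.286080357457685 248.07296396299932 191.24715778020393 [ 0.61950949 -2.34900405  1.56595745] [0.49703572 0.11883116 0.86644341]
wrist 67.6724326181162 252.02551592567582 197.12013707393993 [-2.26359716  1.79322822  0.28008644] [-0.62499504 -0.03856173  0.39275324]
```

View pics/top0b.png

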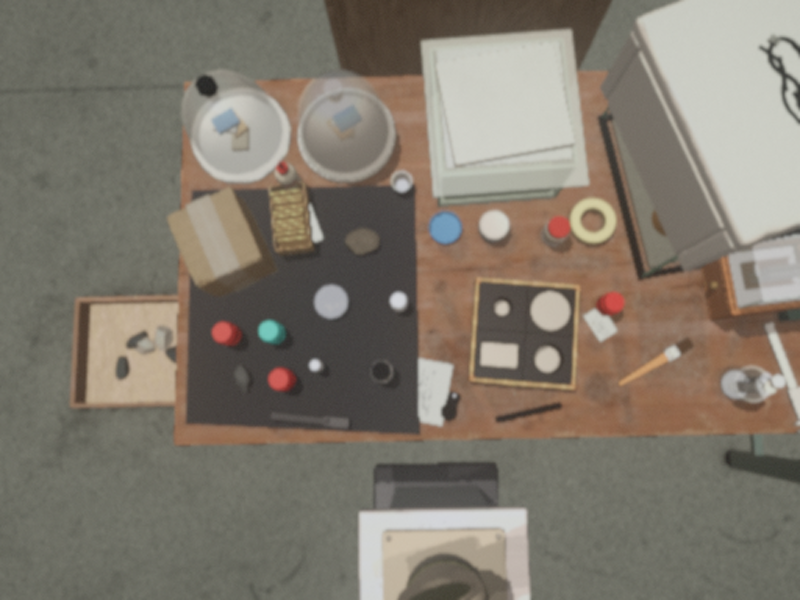

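View pics/side0.png

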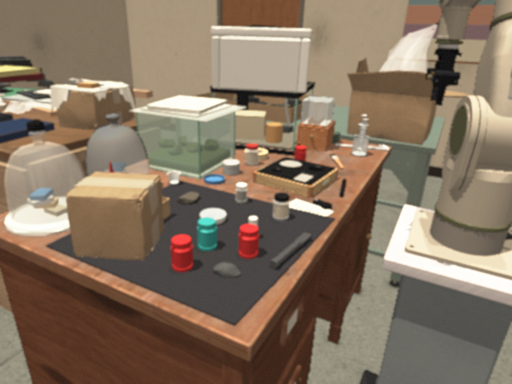

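The top view (800x600 scale) shows:

- **Set pieces:** black-lidded jar at (381,372), vial at (316,366), dish at (331,301) and slate stone at (243,377).
- **Strays:** small jar at (399,300) and big stone at (361,240).
- **Tray:** centred at (525,333). The vial well is at (502,307), dish recess at (550,311), stone recess at (499,355) and jar well at (547,359).

The side view agrees with this.

```bash
cat > h.py <<'E'
import numpy as np, cv2
from scipy.spatial.transform import Rotation as R
from bench import r, optics
def cast(c,uv,z):
    f=c['pixels'].shape[0]/2/np.tan(np.radians(c['vfov'])/2)
    M=R.from_rotvec(c['rvec']).as_matrix(); o=-M.T@c['tvec']
    uv=np.atleast_2d(uv).astype(float)
    d=np.c_[(uv[:,0]-c['cx'])/f,(uv[:,1]-c['cy'])/f,np.ones(len(uv))]@M
    return (o+d*((z-o[2])/d[:,2])[:,None])[:,:2]
def proj(c,p):
    f=c['pixels'].shape[0]/2/np.tan(np.radians(c['vfov'])/2)
    q=R.from_rotvec(c['rvec']).apply(np.atleast_2d(p))+c['tvec']
    return np.c_[f*q[:,0]/q[:,2]+c['cx'],f*q[:,1]/q[:,2]+c['cy']]
def shot(n,name=None):
    c=optics.camera(n)
    if name: cv2.imwrite(f'pics/{name}.png',c['pixels'][...,::-1])
    return c
def blob(mask,seed,rad):
    m=np.zeros_like(mask); cv2.circle(m,tuple(int(round(v)) for v in seed),rad,255,-1)
    k,_=cv2.findContours(cv2.bitwise_and(mask,m),cv2.RETR_EXTERNAL,cv2.CHAIN_APPROX_NONE)
    return max(k,key=cv2.contourArea)
def rows(p,yaw):
    "shift/turn row for TCP at p, tool down, tool x at world yaw, from the present pose"
    s=r.read_state(); a=R.from_quat(s['eef_rot'])
    t=R.from_rotvec([0,0,yaw])*R.from_rotvec([np.pi,0,0])
    return np.round(np.r_[a.inv().apply(np.array(p)-s['ee_pos'])/.3,(a.inv()*t).as_rotvec()/np.radians(120)],3)
E
python3 - <<'E'
from h import *
c=shot('top'); im=c['pixels']; g=cv2.cvtColor(im,cv2.COLOR_RGB2GRAY)
hsv=cv2.cvtColor(im,cv2.COLOR_RGB2HSV)
k=.64
def show(n,m,seed,rad,z):
    b=blob(m,np.array(seed)*k,rad); 
    w=cast(c,b[:,0,:],z)*1000
    (x,y),(a,bb),t=cv2.minAreaRect(w.astype(np.float32))
    print(n,np.round([x,y]),'size',np.round([a,bb]),'ang',round(t,1))
br=(g>100).astype(np.uint8)*255
show('vial',br,(316,366),9,.0535); show('sjar',br,(399,300),12,.0535); show('dish',br,(331,301),18,.0195)
show('wvial',br,(502,307),12,.014);show('wdish',br,(550,311),20,.032);show('wstone',br,(499,355),20,.032);show('wjar',br,(547,359),14,.014)
yel=cv2.inRange(hsv,(15,60,90),(35,255,255))
show('tray',yel,(525,333),52,.035)
print('mat,stone,jar gray', g[int(400*k),int(340*k)],g[int(377*k),int(243*k)],g[int(372*k),int(381*k)])
m=cv2.inRange(hsv,(0,0,0),(180,255,255))
show('stone',((g>58)*255).astype(np.uint8),(243,377),14,.01)
print('jar',cast(c,np.array([381,370])*k,.0655)); print('base mark',proj(c,[[.5,0,0],[.142,-.609,.236]])/k)
w=shot('wrist','w0')
cr=im[150:290,95:300]; cv2.imwrite('pics/crop0.png',cv2.convertScaleAbs(cv2.resize(cr,(800,546),interpolation=cv2.INTER_CUBIC)[...,::-1],alpha=1.5))
E
```

```text
vial [429. 235.] size [24. 24.] ang 88.7
sjar [548.  75.] size [33. 36.] ang 88.8
dish [554. 208.] size [65. 65.] ang 88.6
wvial [ 533. -127.] size [31. 31.] ang 88.6
wdish [ 523. -217.] size [78. 78.] ang 42.7
wstone [ 441. -115.] size [75. 51.] ang 84.3
wjar [ 432. -211.] size [48. 52.] ang 87.3
tray [ 482. -166.] size [205. 208.] ang 84.4
mat,stone,jar gray 66 97 51
stone [410. 379.] size [83. 80.] ang 44.8
jar [[0.41479494 0.10800991]]
base mark [[436.93531928 326.77142983]
 [843.44200354 533.51500642]]
```

View pics/crop0.png

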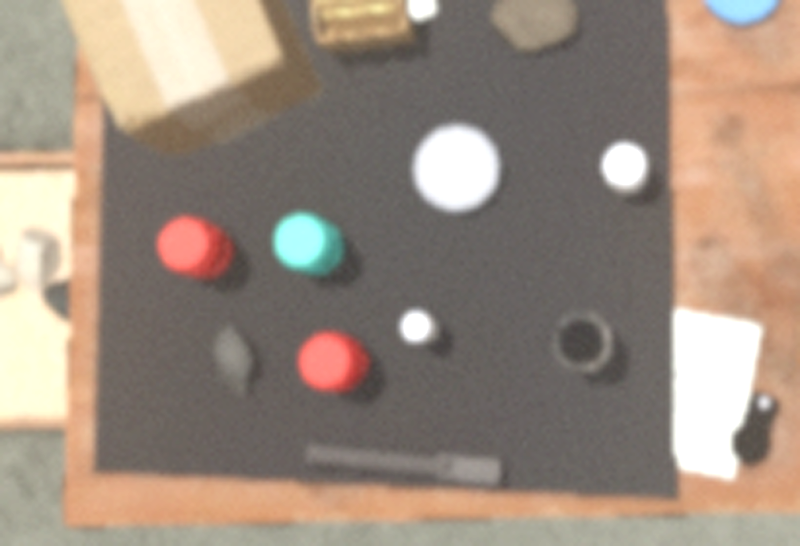

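The crop confirms the jar at (583,343), vial at (415,327), and stone at (234,358) with its long axis about 14° off world x. A red jar at (332,360) stands 75 mm from the stone. The tray's yaw is about -5.7°. Next I move over the tray for a close look.

```bash
python3 - <<'E'
from h import *
s=r.read_state(); print(s['time'],rows([.43,-.17,.30],np.radians(84.3)))
a=R.from_quat(s['eef_rot']); c=shot('wrist'); M=R.from_rotvec(c['rvec']).as_matrix()
print('cam in tool',a.inv().apply(-M.T@c['tvec']-s['ee_pos']),'axis in tool',a.inv().apply(M[2]))
E
```

```text
0.25 [ 1.267 -1.205 -0.212 -0.    -0.    -0.593]
cam in tool [ 0.08288734  0.0006078  -0.14921378] axis in tool [-3.03164440e-01  3.64479048e-05  9.52938257e-01]
```

```bash
python3 -m pendant '[[-1,0.12,-0.12,-0.05,0,0,0],[-1,0.27,-0.26,-0.106,0,0,0],[-1,0.42,-0.4,-0.106,0,0,0],[-1,0.56,-0.54,-0.106,0,0,0],[-1,0.634,-0.603,-0.106,0,0,0],[-1,0.634,-0.603,-0.106,0,0,0]]'
python3 -m pendant '[[-1,0.14,-0.13,-0.05,0,0,-0.085],[-1,0.28,-0.26,-0.106,0,0,-0.17],[-1,0.42,-0.4,-0.106,0,0,-0.255],[-1,0.56,-0.54,-0.106,0,0,-0.34],[-1,0.633,-0.602,-0.106,0,0,-0.425],[-1,0.633,-0.602,-0.106,0,0,-0.51],[-1,0.633,-0.602,-0.106,0,0,-0.593],[-1,0.633,-0.602,-0.106,0,0,-0.593]]'
python3 - <<'E'
from h import *
c=shot('wrist','w1'); s=r.read_state(); print(s['time'],s['ee_pos'],s['eef_rot'],s['joint_positions'])
print(rows([.43,-.17,.30],np.radians(84.3)))
E
```

```text
time: 1.05
ee_pos: [0.288, -0.3874, 0.2688]
eef_rot: [0.993, 0.117, 0.0, 0.0]
ft_force: [-0.6, -0.8, 0.0]
width: 0.0871
grip_force: 0.0
time: 2.05
ee_pos: [0.43, -0.1711, 0.3001]
eef_rot: [0.742, 0.67, -0.0, -0.0]
ft_force: [-0.1, 0.2, -0.2]
width: 0.0872
grip_force: 0.0
2.1 [ 0.42997293 -0.17093614  0.30010756] [7.43004865e-01 6.69286016e-01 2.25030644e-06 2.65171401e-06] [ 0.80748504 -0.03389918 -0.50857994  1.74158695 -0.01667137  1.42962969
  0.19719374]
[ 0.003 -0.     0.     0.     0.    -0.002]
```

View pics/w1.png

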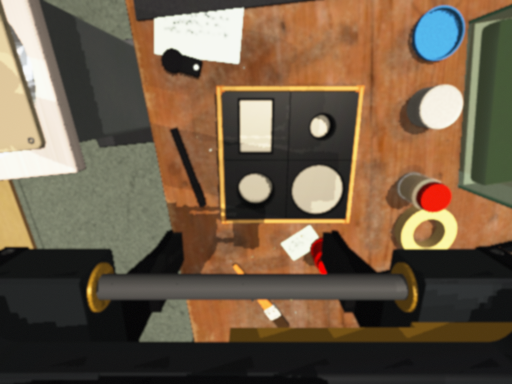

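The wrist view shows the whole tray, with its corners around (217,87)-(362,222). The stone recess is at (256,125), vial well at (320,126), jar well at (255,188) and dish recess at (317,189).

```bash
python3 - <<'E'
from h import *
c=shot('wrist'); im=c['pixels']; g=cv2.cvtColor(im,cv2.COLOR_RGB2GRAY); hsv=cv2.cvtColor(im,cv2.COLOR_RGB2HSV)
br=((g>125)&(hsv[...,1]<90)).astype(np.uint8)*255
for n,sd,rad,z in(('stone',(256,125),33,.032),('dish',(317,189),31,.032),('vial',(320,126),22,.014),('jar',(255,188),25,.014)):
    b=blob(br,sd,rad); w=cast(c,b[:,0],z)*1000; print(n,cv2.minAreaRect(w.astype(np.float32)))
yel=cv2.inRange(hsv,(14,90,110),(32,255,255)); m=np.zeros_like(yel); m[82:228,212:368]=255
b=cv2.convexHull(np.argwhere((yel&m)>0)[:,::-1].astype(np.int32))
w=cast(c,b[:,0],.035)*1000; q=cv2.minAreaRect(w.astype(np.float32)); print('tray',q)
ctr=np.array(q[0]); ya=np.radians(-5.7); 
for n,o in(('vial',(46,46)),('dish',(46,-46)),('stone',(-46,46)),('jar',(-46,-46))):
    print(n,ctr+R.from_rotvec([0,0,ya]).apply([*o,0])[:2])
# bias check: outline of foam mouth dark circle edges for deep wells at z=.038
E
```

```text
stone ((439.6644287109375, -115.84475708007812), (70.68087005615234, 44.842140197753906), 84.6845474243164)
dish ((523.2620239257812, -218.68881225585938), (74.14494323730469, 74.72433471679688), 40.9405403137207)
vial ((532.6463623046875, -126.75033569335938), (28.826223373413086, 25.124832153320312), 88.60784149169922)
jar ((428.3456726074219, -210.81825256347656), (44.242591857910156, 47.4829216003418), 84.0810317993164)
tray ((486.345947265625, -170.51303100585938), (208.98370361328125, 229.78500366210938), 84.48870086669922)
vial [ 536.68721197 -129.30918328]
dish [ 527.549795   -220.85429571]
stone [ 445.14209954 -120.1717663 ]
jar [ 436.00468256 -211.71687874]
```

```bash
python3 -m pendant '[[-1,0.16,-0.017,0,0,0,0],[-1,0.36,-0.037,0,0,0,0],[-1,0.56,-0.058,0,0,0,0],[-1,0.76,-0.079,0,0,0,0],[-1,0.92,-0.095,0,0,0,0],[-1,0.995,-0.103,0,0,0,0],[-1,0.995,-0.103,0,0,0,0],[-1,0.995,-0.103,0,0,0,0]]'
python3 - <<'E'
from h import *
c=shot('wrist','w2'); s=r.read_state(); print(s['time'],s['joint_positions'])
print(proj(c,[[.412,.1065,.0655],[.429,.235,.0535],[.554,.208,.0195],[.41,.379,.01]]))
E
```

```text
time: 3.15
ee_pos: [0.4291, 0.1289, 0.3001]
eef_rot: [0.742, 0.67, -0.0, 0.0]
ft_force: [0.6, -0.8, -0.4]
width: 0.0869
grip_force: 0.0
3.2 [ 0.54726474 -0.07168979 -0.8777533   1.75816027 -0.05539468  1.42969075
 -0.42368618]
[[241.88293819 186.7145421 ]
 [244.1643938   87.61372618]
 [334.33381575  99.78281878]
 [218.17518424 -27.6231458 ]]
```

View pics/w2.png

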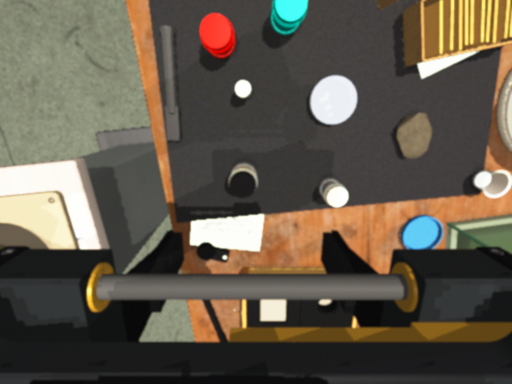

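The wrist view shows the jar lid at (242,182), vial cap at (243,89) and dish at (334,100). All three are within a few pixels of the top-view predictions.

```bash
python3 - <<'E'
from h import *
c=shot('wrist'); im=c['pixels']; g=cv2.cvtColor(im,cv2.COLOR_RGB2GRAY)
br=(g>125).astype(np.uint8)*255
for n,m,sd,rad,z in(('vial',br,(243,89),14,.0535),('dish',br,(334,100),32,.0195),('jarlid',((g<30)*255).astype(np.uint8),(242,183),18,.0655)):
    b=blob(m,sd,rad); w=cast(c,b[:,0],z)*1000; print(n,cv2.minAreaRect(w.astype(np.float32)),cv2.minEnclosingCircle(w.astype(np.float32)))
print(rows([.412,.107,.12],np.radians(84.4)))
E
```

```text
vial ((426.9559631347656, 234.70278930664062), (22.180538177490234, 21.629920959472656), 56.07599639892578) ((426.87274169921875, 234.49124145507812), 11.333453178405762)
dish ((552.7210693359375, 207.51463317871094), (65.9295883178711, 67.02989959716797), 84.1873779296875) ((552.6091918945312, 207.7886199951172), 33.77195358276367)
jarlid ((409.0752258300781, 110.37303161621094), (31.538938522338867, 37.581207275390625), 84.19658660888672) ((409.09002685546875, 109.37077331542969), 19.452070236206055)
[-0.078 -0.049  0.6   -0.     0.    -0.002]
```

```bash
python3 -m pendant '[[-1,-0.05,-0.035,0.12,0,0,0],[-1,-0.075,-0.056,0.3,0,0,0],[-1,-0.075,-0.056,0.48,0,0,0],[-1,-0.075,-0.056,0.64,0,0,0],[-1,-0.075,-0.056,0.76,0,0,0],[-1,-0.075,-0.056,0.82,0,0,0],[-1,-0.075,-0.056,0.84,0,0,0],[-1,-0.075,-0.056,0.84,0,0,0]]'
python3 -m pendant '[[0.5,0,0,0,0,0,0],[1,0,0,0,0,0,0],[1,0,0,0,0,0,0],[1,0,0,0,0,0,0],[1,0,0,0,0,0,0],[1,0,0,0,0,0,0]]' 15
```

```text
time: 4.25
ee_pos: [0.4102, 0.109, 0.0484]
eef_rot: [0.742, 0.671, -0.0, 0.0]
ft_force: [0.3, 0.3, 0.7]
width: 0.0866
grip_force: 0.0
time: 5.0
ee_pos: [0.4101, 0.1094, 0.0482]
eef_rot: [0.741, 0.671, 0.0, 0.0]
ft_force: [1.3, -0.4, 0.9]
width: 0.0415
grip_force: 15.0
```

```bash
python3 -m pendant '[[1,0,0,-0.08,0,0,0],[1,0,0,-0.2,0,0,0],[1,-0.03,0,-0.3,0,0,0],[1,-0.12,0.01,-0.33,0,0,0],[1,-0.27,0.03,-0.33,0,0,0],[1,-0.43,0.05,-0.33,0,0,0],[1,-0.59,0.09,-0.33,0,0,0],[1,-0.72,0.12,-0.33,0,0,0]]'
python3 -m pendant '[[1,-0.13,0.02,0,0,0,0],[1,-0.22,0.04,0,0,0,0],[1,-0.27,0.048,0,0,0,0],[1,-0.31,0.05,0,0,0,0],[1,-0.328,0.05,0,0,0,0],[1,-0.328,0.05,0,0,0,0]]'
python3 - <<'E'
from h import *
shot('side','s1'); print(rows([.430,-.2095,.060],np.radians(84.3)))
E
```

```text
time: 6.0
ee_pos: [0.4242, -0.1111, 0.147]
eef_rot: [0.742, 0.671, -0.0, 0.0]
ft_force: [0.6, -0.2, -0.3]
width: 0.0417
grip_force: 15.0
time: 6.75
ee_pos: [0.4296, -0.2082, 0.1472]
eef_rot: [0.741, 0.671, -0.0, -0.0]
ft_force: [0.1, -0.1, -1.1]
width: 0.0417
grip_force: 15.0
[-0.005  0.002  0.291  0.    -0.     0.001]
```

```bash
python3 -m pendant '[[1,-0.005,0.002,0.07,0,0,0],[1,-0.005,0.002,0.15,0,0,0],[1,-0.005,0.002,0.21,0,0,0],[1,-0.005,0.002,0.25,0,0,0],[1,-0.005,0.002,0.275,0,0,0],[1,-0.005,0.002,0.29,0,0,0],[1,-0.005,0.002,0.293,0,0,0],[1,-0.005,0.002,0.293,0,0,0]]'
```

```text
time: 7.8
ee_pos: [0.4303, -0.2102, 0.0596]
eef_rot: [0.741, 0.671, 0.0, 0.0]
ft_force: [0.8, 0.0, -1.4]
width: 0.0417
grip_force: 15.0
```

```bash
python3 -m pendant '[[0.4,0,0,0,0,0,0],[-0.4,0,0,0,0,0,0],[-0.4,0,0,0,0,0,0],[-0.4,0,0,-0.08,0,0,0],[-0.4,0,0,-0.2,0,0,0],[-0.4,0,0,-0.36,0,0,0],[-0.4,0,0,-0.5,0,0,0],[-0.4,0,0,-0.5,0,0,0]]'
python3 - <<'E'
from h import *
c=shot('wrist','w3'); print(rows([.427,.2346,.048],np.radians(84.3)))
E
```

```text
time: 8.8
ee_pos: [0.4317, -0.2107, 0.2125]
eef_rot: [0.741, 0.671, 0.001, 0.003]
ft_force: [-0.0, 1.2, 0.0]
width: 0.0609
grip_force: 0.0
[ 1.476e+00 -1.600e-01  5.390e-01  1.000e-03  1.000e-03  0.000e+00]
```

View pics/w3.png

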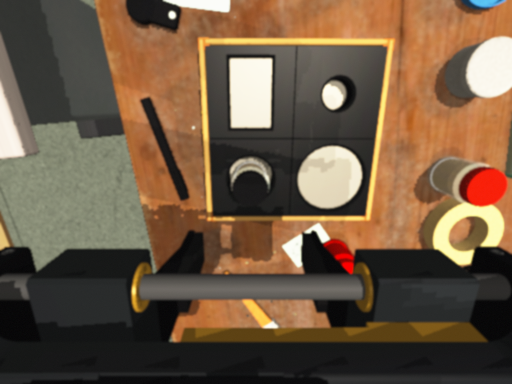

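The jar stands upright in its well, lid at (251,180). Next is the vial.

```bash
python3 -m pendant '[[-0.4,0.1,-0.01,0,0,0,0],[-0.4,0.28,-0.03,0,0,0,0],[-0.4,0.46,-0.05,0,0,0,0],[-0.4,0.64,-0.07,0,0,0,0],[-0.4,0.8,-0.087,0,0,0,0],[-0.4,0.9,-0.098,0,0,0,0],[-0.4,0.95,-0.103,0.0,0,0,0],[-0.4,0.976,-0.106,0.0,0,0,0]]'
python3 -m pendant '[[-0.4,0.15,-0.016,0,0,0,0],[-0.4,0.32,-0.035,0,0,0,0],[-0.4,0.44,-0.047,0,0,0,0],[-0.4,0.49,-0.053,0.05,0,0,0],[-0.4,0.5,-0.054,0.1,0,0,0],[-0.4,0.5,-0.054,0.14,0,0,0],[-0.4,0.5,-0.054,0.14,0,0,0]]'
python3 - <<'E'
from h import *
print(rows([.427,.2346,.048],np.radians(84.3)))
E
```

```text
time: 9.85
ee_pos: [0.4267, 0.085, 0.2082]
eef_rot: [0.741, 0.672, -0.001, -0.001]
ft_force: [-0.1, -0.8, -0.3]
width: 0.0609
grip_force: 0.0
time: 10.72
ee_pos: [0.4258, 0.2339, 0.1661]
eef_rot: [0.742, 0.671, -0.001, -0.0]
ft_force: [0.3, -0.5, -0.1]
width: 0.0609
grip_force: 0.0
[ 0.003  0.004  0.394 -0.001  0.001 -0.   ]
```

```bash
python3 -m pendant '[[-0.4,0.003,0.004,0.08,0,0,0],[-0.4,0.003,0.004,0.2,0,0,0],[-0.4,0.003,0.004,0.3,0,0,0],[-0.4,0.003,0.004,0.36,0,0,0],[-0.4,0.003,0.004,0.394,0,0,0],[-0.4,0.003,0.004,0.394,0,0,0]]'
python3 -m pendant '[[0,0,0,0,0,0,0],[1,0,0,0,0,0,0],[1,0,0,0,0,0,0],[1,0,0,0,0,0,0],[1,0,0,0,0,0,0],[1,0,0,0,0,0,0]]' 8
```

```text
time: 11.48
ee_pos: [0.4275, 0.236, 0.0492]
eef_rot: [0.741, 0.671, -0.0, 0.0]
ft_force: [-0.7, -0.7, 0.5]
width: 0.061
grip_force: 0.0
time: 12.22
ee_pos: [0.4274, 0.2361, 0.0491]
eef_rot: [0.741, 0.671, -0.0, 0.0]
ft_force: [0.9, 0.4, 0.1]
width: 0.0216
grip_force: 8.0
```

```bash
python3 -m pendant '[[1,0,0,-0.08,0,0,0],[1,0,0,-0.2,0,0,0],[1,-0.03,0.01,-0.31,0,0,0],[1,-0.13,0.05,-0.35,0,0,0],[1,-0.28,0.11,-0.35,0,0,0],[1,-0.44,0.17,-0.35,0,0,0],[1,-0.6,0.24,-0.35,0,0,0],[1,-0.76,0.3,-0.35,0,0,0]]'
python3 -m pendant '[[1,-0.14,0.06,0,0,0,0],[1,-0.27,0.11,0,0,0,0],[1,-0.35,0.145,0,0,0,0],[1,-0.39,0.162,0,0,0,0],[1,-0.401,0.169,0,0,0,0],[1,-0.401,0.169,0,0,0,0]]'
python3 - <<'E'
from h import *
print(rows([.533,-.1245,.0603],np.radians(84.3)))
E
```

```text
time: 13.22
ee_pos: [0.4947, -0.0015, 0.1542]
eef_rot: [0.741, 0.671, 0.0, 0.0]
ft_force: [0.8, 0.1, -0.6]
width: 0.0218
grip_force: 8.0
time: 13.98
ee_pos: [0.533, -0.1231, 0.1541]
eef_rot: [0.741, 0.672, 0.0, -0.0]
ft_force: [0.0, 0.1, -0.3]
width: 0.0217
grip_force: 8.0
[-0.005  0.     0.313  0.    -0.     0.001]
```

```bash
python3 -m pendant '[[1,-0.005,0,0.07,0,0,0],[1,-0.005,0,0.16,0,0,0],[1,-0.005,0,0.23,0,0,0],[1,-0.005,0,0.27,0,0,0],[1,-0.005,0,0.297,0,0,0],[1,-0.005,0,0.312,0,0,0],[1,-0.005,0,0.313,0,0,0],[1,-0.005,0,0.313,0,0,0]]'
```

```text
time: 14.98
ee_pos: [0.5331, -0.126, 0.0606]
eef_rot: [0.741, 0.671, 0.0, 0.0]
ft_force: [-0.0, -0.4, 0.3]
width: 0.0215
grip_force: 8.0
```

```bash
python3 -m pendant '[[0.4,0,0,0,0,0,0],[0,0,0,0,0,0,0],[0,0,0,0,0,0,0],[0,0,0,-0.08,0,0,0],[0,0,0,-0.2,0,0,0],[-1,0,0,-0.36,0,0,0],[-1,0,0,-0.45,0,0,0],[-1,0,0,-0.45,0,0,0]]'
python3 - <<'E'
from h import *
c=shot('wrist','w4'); print(rows([.5527,.2077,.026],np.radians(84.3)))
E
```

```text
time: 15.98
ee_pos: [0.5339, -0.1261, 0.1973]
eef_rot: [0.741, 0.671, 0.001, 0.002]
ft_force: [0.4, 0.3, -0.1]
width: 0.0661
grip_force: 0.0
[ 1.114e+00 -4.600e-02  5.650e-01  1.000e-03  0.000e+00  0.000e+00]
```

View pics/w4.png

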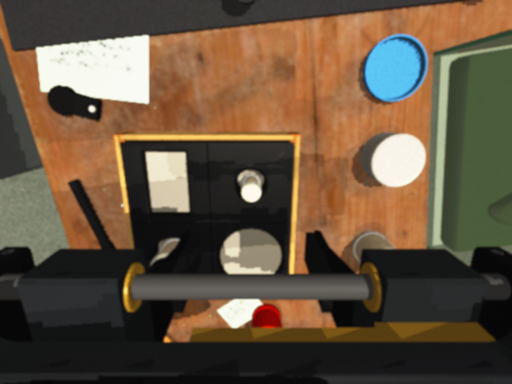

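The vial stands upright in its well, cap at (250,183). Next is the dish.

```bash
python3 -m pendant '[[-1,0.1,-0.005,0,0,0,0],[-1,0.28,-0.012,0,0,0,0],[-1,0.46,-0.02,0,0,0,0],[-1,0.64,-0.027,0,0,0,0],[-1,0.8,-0.033,0,0,0,0],[-1,0.9,-0.038,0,0,0,0],[-1,0.98,-0.041,0,0,0,0],[-1,0.98,-0.041,0,0,0,0]]'
python3 -m pendant '[[-1,0.08,-0.003,0,0,0,0],[-1,0.13,-0.005,0.06,0,0,0],[-1,0.134,-0.005,0.18,0,0,0],[-1,0.134,-0.005,0.25,0,0,0],[-1,0.134,-0.005,0.25,0,0,0]]'
python3 - <<'E'
from h import *
c=shot('wrist','w5'); print(rows([.5527,.2077,.0265],np.radians(84.3)))
E
```

```text
time: 17.02
ee_pos: [0.5485, 0.1699, 0.1939]
eef_rot: [0.74, 0.673, -0.001, -0.001]
ft_force: [0.0, -0.0, -0.8]
width: 0.0868
grip_force: 0.0
time: 17.65
ee_pos: [0.5514, 0.2065, 0.1184]
eef_rot: [0.742, 0.671, -0.002, -0.001]
ft_force: [-1.2, 0.2, 0.3]
width: 0.0874
grip_force: 0.0
[ 0.002  0.002  0.312 -0.     0.    -0.   ]
```

View pics/w5.png

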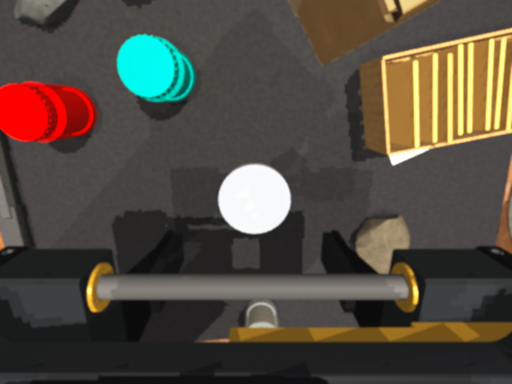

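The dish is centred at (254,198) between the open fingers, and the strays are clear of them. I descend and grip.

```bash
python3 -m pendant '[[-1,0.002,0.002,0.07,0,0,0],[-1,0.002,0.002,0.16,0,0,0],[-1,0.002,0.002,0.24,0,0,0],[-1,0.002,0.002,0.29,0,0,0],[-1,0.002,0.002,0.312,0,0,0],[-1,0.002,0.002,0.312,0,0,0]]'
python3 -m pendant '[[-0.5,0,0,0,0,0,0],[1,0,0,0,0,0,0],[1,0,0,0,0,0,0],[1,0,0,0,0,0,0],[1,0,0,0,0,0,0]]' 8
```

```text
time: 18.45
ee_pos: [0.5529, 0.2086, 0.0267]
eef_rot: [0.741, 0.671, 0.0, 0.0]
ft_force: [-0.1, 0.2, -0.2]
width: 0.0869
grip_force: 0.0
time: 19.08
ee_pos: [0.553, 0.2085, 0.0268]
eef_rot: [0.741, 0.671, 0.0, 0.0]
ft_force: [-0.2, -0.4, 3.5]
width: 0.064
grip_force: 8.0
```

```bash
python3 -m pendant '[[1,0,0,-0.08,0,0,0],[1,0,0,-0.2,0,0,0],[1,-0.03,0,-0.32,0,0,0],[1,-0.13,0.004,-0.37,0,0,0],[1,-0.28,0.008,-0.37,0,0,0],[1,-0.44,0.013,-0.37,0,0,0],[1,-0.6,0.018,-0.37,0,0,0],[1,-0.76,0.022,-0.37,0,0,0]]'
python3 -m pendant '[[1,-0.16,0.005,0,0,0,0],[1,-0.32,0.01,0,0,0,0],[1,-0.47,0.014,0,0,0,0],[1,-0.57,0.017,0,0,0,0],[1,-0.63,0.019,0,0,0,0],[1,-0.663,0.02,0,0,0,0],[1,-0.663,0.02,0,0,0,0]]'
python3 - <<'E'
from h import *
print(rows([.523,-.2175,.056],np.radians(84.3)))
E
```

```text
time: 20.08
ee_pos: [0.5364, -0.0207, 0.1375]
eef_rot: [0.741, 0.671, -0.0, 0.0]
ft_force: [1.6, -0.5, -0.6]
width: 0.0637
grip_force: 8.0
time: 20.95
ee_pos: [0.5232, -0.2171, 0.1375]
eef_rot: [0.741, 0.671, 0.0, -0.0]
ft_force: [0.7, 0.3, -0.3]
width: 0.0638
grip_force: 8.0
[-0.001 -0.001  0.272 -0.    -0.     0.   ]
```

```bash
python3 -m pendant '[[1,0,0,0.06,0,0,0],[1,0,0,0.14,0,0,0],[1,0,0,0.2,0,0,0],[1,0,0,0.24,0,0,0],[1,0,0,0.26,0,0,0],[1,0,0,0.272,0,0,0],[1,0,0,0.272,0,0,0]]'
```

```text
time: 21.82
ee_pos: [0.5233, -0.2176, 0.0562]
eef_rot: [0.741, 0.671, 0.0, 0.0]
ft_force: [0.7, -0.4, 0.1]
width: 0.0638
grip_force: 8.0
```

```bash
python3 -m pendant '[[-0.6,0,0,0,0,0,0],[-0.85,0,0,0,0,0,0],[-0.85,0,0,0,0,0,0],[-0.85,0,0,-0.08,0,0,0],[-0.85,0,0,-0.24,0,0,0],[-0.85,0,0,-0.42,0,0,0],[-0.85,0,0,-0.6,0,0,0],[-0.85,0,0,-0.6,0,0,0]]'
python3 - <<'E'
from h import *
c=shot('wrist','w6'); print(rows([.41,.30,.236],np.radians(14)))
c=shot('top'); im=c['pixels']; g=cv2.GaussianBlur(cv2.cvtColor(im,cv2.COLOR_RGB2GRAY),(3,3),0)
print(g[225:260:2,140:172:2])
E
```

```text
time: 22.82
ee_pos: [0.5251, -0.2178, 0.2404]
eef_rot: [0.741, 0.671, 0.001, 0.003]
ft_force: [-0.4, -0.7, -1.0]
width: 0.0802
grip_force: 0.0
[ 1.68e+00 -5.49e-01  1.00e-03  2.00e-03 -0.00e+00  5.86e-01]
[[67 68 67 67 65 63 60 62 64 65 65 66 65 65 65 64]
 [67 67 67 67 67 65 64 65 65 64 66 66 65 65 65 65]
 [67 67 67 67 66 66 66 65 66 65 65 66 65 65 65 65]
 [67 67 68 67 65 65 66 66 66 66 65 66 65 65 64 64]
 [66 67 67 67 66 67 71 70 64 64 65 65 65 64 65 64]
 [67 67 66 65 66 72 82 82 70 64 65 66 65 64 64 64]
 [67 67 68 66 67 78 90 91 80 62 62 65 65 65 65 66]
 [67 67 67 66 68 83 93 95 89 69 57 63 65 65 65 68]
 [67 67 67 66 67 78 92 96 91 75 55 60 64 65 64 71]
 [68 66 66 67 65 72 85 91 89 75 55 58 65 65 64 72]
 [66 67 66 66 66 69 77 83 83 68 51 59 65 65 65 69]
 [67 66 67 66 66 67 70 75 77 62 56 62 64 64 64 65]
 [66 66 66 66 66 65 66 71 75 62 60 63 64 64 65 64]
 [67 66 66 66 65 65 65 67 69 63 62 64 65 64 64 64]
 [67 66 67 65 66 66 66 65 66 66 65 66 65 64 64 64]
 [66 65 65 66 66 66 66 66 66 65 65 65 65 64 65 65]
 [67 66 66 66 67 66 65 65 65 65 65 64 64 64 65 65]
 [66 66 66 67 66 66 66 65 65 65 66 64 64 65 65 65]]
```

View pics/w6.png

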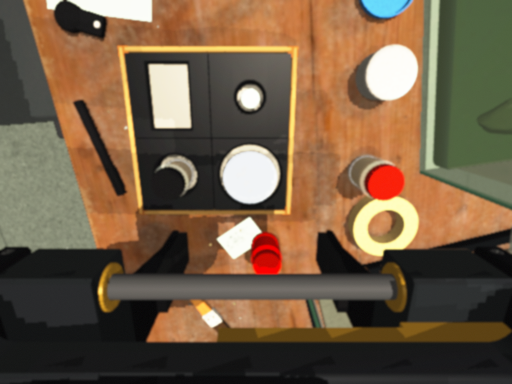

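The dish lies flat in its recess at (250,174). Next is the stone. I approach with the fingers partly open so they clear the red jar.

```bash
python3 -m pendant '[[-0.15,0.1,-0.05,0,0,0,0],[-0.15,0.26,-0.12,0,0,0,0],[-0.15,0.43,-0.2,0,0,0,0],[-0.15,0.6,-0.28,0,0,0,0],[-0.15,0.76,-0.36,0,0,0,0],[-0.15,0.857,-0.404,0,0,0,0]]'
python3 -m pendant '[[-0.15,0.13,-0.02,0,0,0,0.08],[-0.15,0.3,-0.05,0,0,0,0.16],[-0.15,0.48,-0.08,0,0,0,0.24],[-0.15,0.66,-0.11,0,0,0,0.32],[-0.15,0.82,-0.137,0,0,0,0.4],[-0.15,0.93,-0.156,0,0,0,0.48],[-0.15,0.99,-0.167,0,0,0,0.55],[-0.15,0.99,-0.167,0,0,0,0.586]]'
python3 - <<'E'
from h import *
s=r.read_state();print(s['time'],s['joint_positions'])
c=shot('wrist','w7'); print(proj(c,[.41,.379,.01]),rows([.41,.379,.15],np.radians(14)))
E
```

```text
time: 23.68
ee_pos: [0.4262, 0.0522, 0.2347]
eef_rot: [0.741, 0.672, -0.001, -0.0]
ft_force: [-0.6, -0.8, -0.0]
width: 0.05
grip_force: 0.0
time: 24.68
ee_pos: [0.4045, 0.3542, 0.2341]
eef_rot: [0.989, 0.146, -0.002, -0.001]
ft_force: [-1.0, 0.1, -0.3]
width: 0.05
grip_force: 0.0
24.675 [ 0.15657056  0.33311554 -1.14349073  1.65078269  0.30533037  1.35985286
 -2.31024664]
[[235.11137306 161.53143362]] [ 0.04  -0.079  0.281 -0.001  0.001  0.017]
```

View pics/w7.png

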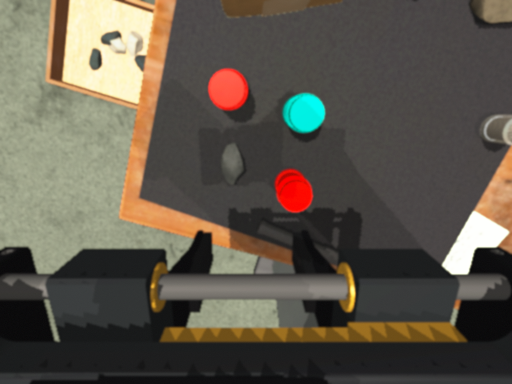

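The stone is at (232,163), close to vertical in the picture, with a red jar to its right at (294,190). I measure it now.

```bash
python3 - <<'E'
from h import *
c=shot('wrist'); im=c['pixels']; g=cv2.cvtColor(im,cv2.COLOR_RGB2GRAY); hsv=cv2.cvtColor(im,cv2.COLOR_RGB2HSV)
print(g[140:188:4,216:252:3])
for th in(58,64,70):
    b=blob(((g>th)*255).astype(np.uint8),(232,163),27); 
    for z in(.0035,.012):
        w=cast(c,b[:,0],z)*1000; q=cv2.minAreaRect(w.astype(np.float32)); print(th,z,q)
    M=cv2.moments(w.astype(np.float32)); print('centroid',M['m10']/M['m00'],M['m01']/M['m00'],'pca',np.degrees(.5*np.arctan2(2*M['mu11'],M['mu20']-M['mu02'])))
red=((hsv[...,1]>150)&(g>15)).astype(np.uint8)*255
b=blob(red,(294,190),28); print('red top', cv2.minEnclosingCircle(cast(c,b[:,0],.0655).astype(np.float32)))
w=cast(c,[[229,90],[304,113]],.0655);print(w)
E
```

```text
[[ 56  59  57  57  57  58  58  59  58  58  57  57]
 [ 56  57  58  59  70  83  69  56  57  57  58  56]
 [ 58  57  58  92 100  98  91  49  57  58  57  58]
 [ 58  56  76 101 102 103 103  81  53  57  57  57]
 [ 58  59 102 104 105 106 105  94  45  56  57  56]
 [ 57  62  98 108 110 109 107  96  65  45  57  56]
 [ 56  62  84  99 109 112 106  93  77  41  57  57]
 [ 56  58  79  87  98 104  90  84  72  38  55  56]
 [ 56  57  70  76  85  92  88  85  59  37  56  57]
 [ 55  57  61  71  74  77  83  55  41  55  58  57]
 [ 56  57  58  67  75  73  59  44  57  56  55  56]
 [ 65  65  66  63  66  74  47  57  56  58  57  68]]
58 0.0035 ((398.7065124511719, 386.8427734375), (69.33888244628906, 49.418121337890625), 39.82506561279297)
58 0.012 ((400.6487121582031, 386.5855407714844), (67.78669738769531, 48.31185531616211), 39.825069427490234)
centroid 402.0031972383274 382.38447323980165 pca 15.652048781189025
64 0.0035 ((398.7974548339844, 385.82171630859375), (63.85910415649414, 37.64788818359375), 24.078632354736328)
64 0.012 ((400.7375793457031, 385.5873107910156), (62.429561614990234, 36.80512237548828), 24.07861328125)
centroid 402.55485549575417 382.69985666567317 pca 13.898876175913076
70 0.0035 ((404.592529296875, 382.8458251953125), (52.73413848876953, 27.517032623291016), 33.7333984375)
70 0.012 ((406.4029235839844, 382.6780700683594), (51.553714752197266, 26.901042938232422), 33.73313903808594)
centroid 407.7883093613968 383.5399835370169 pca 16.648580149428593
red top ((0.4078828692436218, 0.3049842119216919), 0.02788616344332695)
[[0.49300252 0.40289501]
 [0.49296171 0.32036292]]
```

```bash
python3 - <<'E'
from h import *
c=shot('wrist'); im=c['pixels'].astype(float)
g=im.mean(2); 
w=cast(c,[[230.5,144],[230.5,187],[220.5,162],[240.5,168],[230.6,165.5]],.009); print(w)
d=w[0]-w[1]; print(np.hypot(*d),np.degrees(np.arctan2(d[1],d[0])),np.hypot(*(w[2]-w[3])))
m=np.zeros(g.shape,np.uint8); m[141:183,216:246]=(g[141:183,216:246]>64)*255
t=shot('top'); print(cast(t,[155.2,241.3],.012))
E
```

```text
[[0.43209399 0.3879447 ]
 [0.37630133 0.37253173]
 [0.40555846 0.39431661]
 [0.40543001 0.36678718]
 [0.40488463 0.38029045]]
0.05788247630557199 15.443046614019213 0.02752973569939878
[[0.40934517 0.38116431]]
```

```bash
python3 - <<'E'
from h import *
print(rows([.4045,.3805,.0247],np.radians(15.3)))
E
```

```text
[ 0.021 -0.1    0.701  0.     0.001  0.014]
```

```bash
python3 -m pendant '[[-0.15,0.01,-0.05,0.08,0,0,0.014],[-0.15,0.021,-0.1,0.22,0,0,0.014],[-0.15,0.021,-0.1,0.38,0,0,0.014],[-0.15,0.021,-0.1,0.5,0,0,0.014],[-0.15,0.021,-0.1,0.56,0,0,0.014],[-0.15,0.021,-0.1,0.56,0,0,0.014]]'
python3 - <<'E'
from h import *
c=shot('wrist','w8'); s=r.read_state(); print(s['joint_positions'],rows([.4045,.3805,.0247],np.radians(15.3)))
E
```

```text
time: 25.62
ee_pos: [0.405, 0.3805, 0.0675]
eef_rot: [0.991, 0.131, -0.001, 0.0]
ft_force: [0.0, 0.7, 1.5]
width: 0.0502
grip_force: 0.0
[-0.03389527  0.54626318 -0.99635466  1.78662787  0.51306766  1.0936435
 -2.51773123] [-0.003  0.002  0.146 -0.    -0.    -0.002]
```

View pics/w8.png

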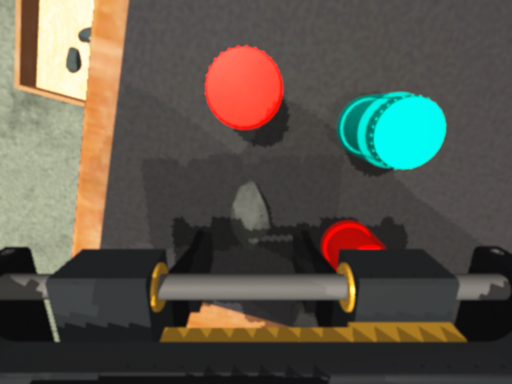

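The stone is centred between the fingers, but joint 7 is at -2.52, close to its -2.6 limit. I lift, take the equivalent grasp a half turn away, and come back down.

```bash
python3 -m pendant '[[-0.15,0,0,-0.15,0,0,-0.05],[-0.15,0,0,-0.3,0,0,-0.13],[-0.15,0,0,-0.3,0,0,-0.21],[-0.15,0,0,-0.3,0,0,-0.29],[-0.15,0,0,-0.3,0,0,-0.37],[-0.15,0,0,-0.3,0,0,-0.45],[-0.15,0,0,-0.3,0,0,-0.53],[-0.15,0,0,-0.3,0,0,-0.61]]'
python3 -m pendant '[[-0.15,0,0,0,0,0,-0.08],[-0.15,0,0,0,0,0,-0.16],[-0.15,0,0,0,0,0,-0.24],[-0.15,0,0,0,0,0,-0.32],[-0.15,0,0,0,0,0,-0.4],[-0.15,0,0,0,0,0,-0.48],[-0.15,0,0,0,0,0,-0.56],[-0.15,0,0,0,0,0,-0.64]]'
python3 -m pendant '[[-0.15,0,0,0,0,0,-0.08],[-0.15,0,0,0,0,0,-0.16],[-0.15,0,0,0,0,0,-0.22],[-0.15,0,0,0,0,0,-0.25],[-0.15,0,0,0,0,0,-0.25]]'
python3 - <<'E'
from h import *
s=r.read_state(); print(s['joint_positions'],rows([.4045,.3805,.0247],np.radians(195.3)))
E
```

```text
time: 26.68
ee_pos: [0.4056, 0.3816, 0.1598]
eef_rot: [0.716, 0.698, 0.001, 0.0]
ft_force: [0.3, 0.4, 0.1]
width: 0.05
grip_force: 0.0
time: 27.68
ee_pos: [0.4057, 0.3815, 0.1598]
eef_rot: [0.128, 0.992, 0.001, 0.001]
ft_force: [-0.3, -0.2, 0.2]
width: 0.0502
grip_force: 0.0
time: 28.3
ee_pos: [0.4055, 0.3815, 0.1594]
eef_rot: [-0.13, 0.991, 0.0, 0.001]
ft_force: [-0.0, -0.2, -0.2]
width: 0.0496
grip_force: 0.0
[ 0.21277807  0.71467944 -1.45145909  1.69683205  0.7231717   1.39624127
  0.48065721] [ 0.005 -0.003  0.449  0.     0.001 -0.003]
```

```bash
python3 -m pendant '[[-0.15,0.005,-0.003,0.08,0,0,-0.003],[-0.15,0.005,-0.003,0.18,0,0,-0.003],[-0.15,0.005,-0.003,0.25,0,0,-0.003],[-0.15,0.005,-0.003,0.25,0,0,-0.003]]'
python3 - <<'E'
from h import *
s=r.read_state(); print(s['joint_positions'],rows([.4045,.3805,.0247],np.radians(195.3)))
E
```

```text
time: 28.8
ee_pos: [0.4031, 0.3794, 0.0815]
eef_rot: [-0.134, 0.991, -0.001, -0.001]
ft_force: [-0.1, -0.5, 0.6]
width: 0.0499
grip_force: 0.0
[ 0.17040912  0.78386948 -1.36278501  1.774835    0.80369224  1.28220147
  0.43912744] [-0.006  0.002  0.189 -0.    -0.001  0.001]
```

Moving away from the limits. I go down and grip.

```bash
python3 -m pendant '[[-0.15,-0.003,0.001,0.07,0,0,0],[-0.15,-0.003,0.001,0.13,0,0,0],[-0.15,-0.003,0.001,0.17,0,0,0],[-0.15,-0.003,0.001,0.189,0,0,0],[-0.15,-0.003,0.001,0.189,0,0,0]]'
python3 -m pendant '[[0.2,0,0,0,0,0,0],[1,0,0,0,0,0,0],[1,0,0,0,0,0,0],[1,0,0,0,0,0,0],[1,0,0,0,0,0,0]]' 20
python3 - <<'E'
from h import *
s=r.read_state(); print(s['joint_positions'],s['eef_rot'])
E
```

```text
time: 29.42
ee_pos: [0.4043, 0.3807, 0.026]
eef_rot: [-0.134, 0.991, 0.0, -0.0]
ft_force: [-1.0, 0.7, 0.1]
width: 0.05
grip_force: 0.0
time: 30.05
ee_pos: [0.4045, 0.3808, 0.0264]
eef_rot: [-0.134, 0.991, 0.0, 0.0]
ft_force: [0.3, 0.1, 2.7]
width: 0.0275
grip_force: 19.4
[ 0.12713962  0.84090471 -1.28683785  1.80790369  0.87393999  1.20262091
  0.40227195] [-1.33718655e-01  9.91019308e-01  1.42856286e-04  1.78422466e-04]
```

The grip is at 27.5 mm and a bit high on the flank. I regrip about 2 mm lower, then lift.

```bash
python3 -m pendant '[[-0.1,0,0,0,0,0,0],[-0.1,0,0,0.007,0,0,0],[-0.1,0,0,0.007,0,0,0],[-0.1,0,0,0.007,0,0,0],[1,0,0,0.007,0,0,0],[1,0,0,0.007,0,0,0],[1,0,0,0.007,0,0,0],[1,0,0,0.007,0,0,0]]' 20
python3 -m pendant '[[1,0,0,-0.05,0,0,0],[1,0,0,-0.12,0,0,0],[1,0,0,-0.2,0,0,0],[1,0,0,-0.26,0,0,0],[1,0,0,-0.26,0,0,0]]'
python3 - <<'E'
from h import *
c=shot('side'); im=c['pixels']; u=proj(c,[.4045,.3808,.09])[0].astype(int); print(u)
cv2.imwrite('pics/s2.png',cv2.resize(im[max(0,u[1]-70):u[1]+70,max(0,u[0]-90):u[0]+90],(720,560),interpolation=cv2.INTER_CUBIC)[...,::-1])
s=r.read_state(); print(s['joint_positions'],rows([.44,.2,.13],np.radians(140)))
E
```

```text
time: 31.05
ee_pos: [0.4044, 0.3806, 0.0241]
eef_rot: [-0.134, 0.991, 0.0, -0.0]
ft_force: [-0.6, -0.1, 0.1]
width: 0.0288
grip_force: 19.2
time: 31.68
ee_pos: [0.405, 0.3812, 0.1039]
eef_rot: [-0.134, 0.991, 0.001, 0.001]
ft_force: [0.8, 0.4, -1.1]
width: 0.0282
grip_force: 19.1
[227 233]
[ 0.18008968  0.7573957  -1.3807299   1.75525742  0.77484808  1.30637563
  0.4569344 ] [ 0.046 -0.612 -0.091  0.     0.     0.461]
```

View pics/s2.png

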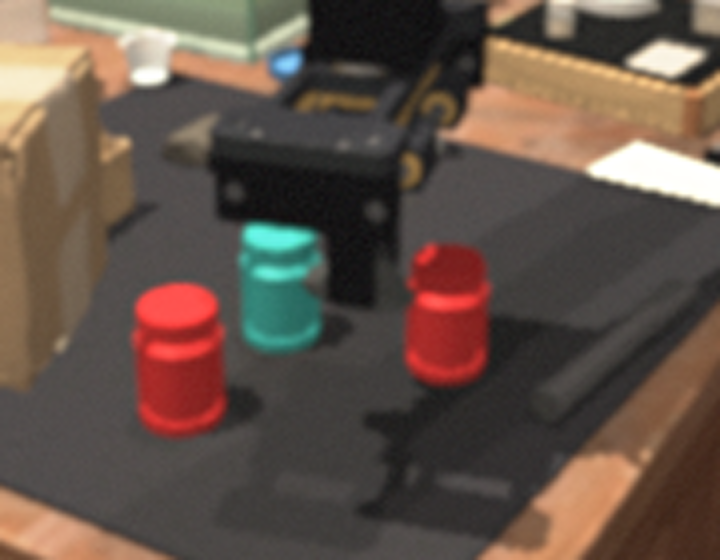

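The stone is held level in the fingers and the red and turquoise jars are untouched. I carry it to the tray.

```bash
python3 -m pendant '[[1,0.006,-0.08,-0.03,0,0,0.04],[1,0.015,-0.2,-0.09,0,0,0.11],[1,0.027,-0.36,-0.15,0,0,0.19],[1,0.038,-0.5,-0.18,0,0,0.27],[1,0.044,-0.58,-0.18,0,0,0.35],[1,0.046,-0.612,-0.18,0,0,0.42],[1,0.046,-0.612,-0.18,0,0,0.461],[1,0.046,-0.612,-0.18,0,0,0.461]]'
python3 - <<'E'
from h import *
s=r.read_state(); print(s['joint_positions'],rows([.44,-.08,.15],np.radians(84.4)))
E
```

```text
time: 32.72
ee_pos: [0.4396, 0.1994, 0.1556]
eef_rot: [0.342, 0.94, -0.0, -0.0]
ft_force: [0.1, -0.2, -0.5]
width: 0.0285
grip_force: 19.1
[ 0.68380832  0.38990187 -1.38598638  1.88086201  0.41025844  1.21545419
  0.03560642] [-0.599 -0.713  0.019 -0.     0.     0.464]
```

```bash
python3 -m pendant '[[1,-0.06,-0.07,0,0,0,0.05],[1,-0.16,-0.19,0,0,0,0.12],[1,-0.28,-0.33,0,0,0,0.2],[1,-0.4,-0.47,0,0,0,0.28],[1,-0.5,-0.6,0,0,0,0.36],[1,-0.57,-0.68,0,0,0,0.43],[1,-0.599,-0.713,0,0,0,0.464],[1,-0.599,-0.713,0,0,0,0.464]]'
python3 - <<'E'
from h import *
s=r.read_state(); print(s['joint_positions'],rows([.44,-.116,.12],np.radians(84.4)))
E
```

```text
time: 33.72
ee_pos: [0.4399, -0.0799, 0.1557]
eef_rot: [0.741, 0.672, -0.0, -0.0]
ft_force: [-0.5, 0.6, -1.4]
width: 0.0286
grip_force: 19.1
[ 1.3086434   0.14791142 -1.2752231   1.96372482  0.15516269  1.13981789
 -0.12605098] [-0.12   0.012  0.119 -0.    -0.     0.   ]
```

```bash
python3 -m pendant '[[1,-0.06,0.006,0.02,0,0,0],[1,-0.11,0.012,0.07,0,0,0],[1,-0.12,0.012,0.14,0,0,0],[1,-0.12,0.012,0.22,0,0,0],[1,-0.12,0.012,0.28,0,0,0],[1,-0.12,0.012,0.31,0,0,0],[1,-0.12,0.012,0.32,0,0,0],[1,-0.12,0.012,0.32,0,0,0]]'
python3 - <<'E'
from h import *
print(rows([.44,-.116,.0533],np.radians(84.4)))
E
```

```text
time: 34.72
ee_pos: [0.4405, -0.1156, 0.0603]
eef_rot: [0.741, 0.672, 0.0, 0.0]
ft_force: [0.6, -0.1, -1.1]
width: 0.0286
grip_force: 19.1
[-0.001 -0.001  0.023  0.    -0.     0.   ]
```

```bash
python3 -m pendant '[[1,-0.001,-0.001,0.01,0,0,0],[1,-0.001,-0.001,0.018,0,0,0],[1,-0.001,-0.001,0.024,0,0,0],[1,-0.001,-0.001,0.024,0,0,0],[1,-0.001,-0.001,0.024,0,0,0]]'
```

```text
time: 35.35
ee_pos: [0.4399, -0.1158, 0.0529]
eef_rot: [0.741, 0.672, 0.0, -0.0]
ft_force: [-0.5, 0.6, -0.9]
width: 0.0286
grip_force: 19.1
```

No contact force, so nothing is jammed. I release, lift and look.

```bash
python3 -m pendant '[[0,0,0,0,0,0,0],[-0.15,0,0,0,0,0,0],[-0.15,0,0,0,0,0,0],[-0.15,0,0,-0.08,0,0,0],[-0.15,0,0,-0.24,0,0,0],[-0.15,0,0,-0.42,0,0,0],[-0.15,0,0,-0.6,0,0,0],[-0.15,0,0,-0.7,0,0,0]]'
python3 -m pendant '[[-0.15,-0.1,0.1,0,0,0,0],[-0.15,-0.25,0.15,0,0,0,0],[-0.15,-0.3,0.15,0,0,0,0],[-0.15,-0.3,0.15,0,0,0,0]]'
python3 - <<'E'
from h import *
c=shot('wrist'); im=c['pixels']; u=proj(c,[.482,-.167,.035])[0].astype(int); print(u)
a=cv2.resize(im[max(0,u[1]-110):u[1]+110,max(0,u[0]-110):u[0]+110],(500,500),interpolation=cv2.INTER_CUBIC)
t=optics.camera('side')['pixels'][150:290,150:350]; b=cv2.resize(t,(300,210),interpolation=cv2.INTER_CUBIC)
o=np.zeros((500,800,3),np.uint8); o[:,:500]=a; o[:210,500:]=b
tp=optics.camera('top')['pixels'][130:290,110:380]; o[220:398,500:]=cv2.resize(tp,(300,178))
cv2.imwrite('pics/f.png',o[...,::-1]); s=r.read_state(); print(s['time'],s['ee_pos'])
E
```

```text
time: 36.35
ee_pos: [0.4406, -0.1158, 0.2652]
eef_rot: [0.741, 0.672, -0.0, 0.001]
ft_force: [0.5, -0.7, -0.7]
width: 0.0496
grip_force: 0.0
time: 36.85
ee_pos: [0.4756, -0.2102, 0.2625]
eef_rot: [0.741, 0.671, 0.0, -0.001]
ft_force: [-0.6, 1.3, -1.3]
width: 0.0504
grip_force: 0.0
[254 138]
37.0 [ 0.47591852 -0.20830987  0.26318067]
```

View pics/f.png

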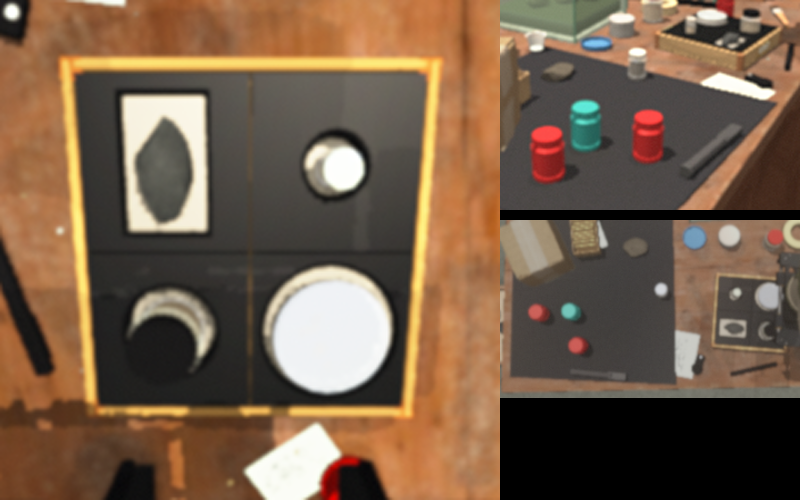

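The picture shows the stone flat in its recess at (163,170), the vial at (340,168) and the jar at (162,348) in their wells, the dish at (330,335), and the strays untouched. I check the dish numerically before handing in.

```bash
python3 - <<'E'
from h import *
c=shot('wrist'); im=c['pixels'].astype(int); u=proj(c,[.523,-.2185,.048])[0]
warm=im[...,0]-im[...,2]; g=im.sum(2)/3
m=((g>150)&(warm<12)).astype(np.uint8)*255
b=blob(m,u,36)
for z in(.048,.054):
    w=cast(c,b[:,0],z)*1000; print(z,cv2.minAreaRect(w.astype(np.float32)))
E
```

```text
0.048 ((522.88623046875, -219.1310577392578), (64.52776336669922, 65.57061767578125), 85.25366973876953)
0.054 ((522.2333984375, -217.59149169921875), (63.46513748168945, 64.49077606201172), 85.25369262695312)
```

The dish is centred to within about 1 mm, and its rim measures the right size at the seated height. I hand in.

```bash
python3 -c "
from bench import r
print(r.close_job())"
```

```text
the job is handed in; nothing more can be done
None
```

The jar, vial, dish and slate-grey stone are each in their own tray cut-outs, the strays and look-alikes were left where they stood, and the job was handed in at about 37 s.

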